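Open the carton of brass bars, then hold the lock-up's gate ajar by its sagging bolt

ROBOT

A 7-joint arm with a two-finger parallel gripper is mounted at the origin on the work surface. World frame = base frame: x ahead of the robot, y to its left, z up, the work surface at z = 0. Lengths are in m, angles in rad, forces in N, time in s.
With the tool pointing down it reaches from about 0.35 to 0.9 m from the base axis. Payload 7.2 kg.
Tool frame: the origin (TCP) lies at the very end of the fingers, on their centre line; the grasp point (between the pads) lies 19 mm behind it (ctrl.grip_depth is the distance from the TCP to the grasp point, in m); z points along the fingers, x is the direction in which the jaws open and shut, and the axes are right-handed (so a half turn about z gives the same grasp; the last joint's range is limited). The gripper opens to 85 mm and grips with 20 to 120 N. Pads are 22 mm wide; open, the fingers measure 114 mm over their backs; the gripper's body (76 mm by 85 mm) begins 54 mm behind the grasp point. The pads swing forward as they close: fully open they stand 13 mm farther back than shut.
Start: joints at [-1.319, 0.411, -0.013, 1.596, 0.006, 1.134, -0.082], TCP at [0.196, 0.593, 0.192] pointing down, gripper open.
Joint ranges: [-2.95, 2.95], [-0.29, 1.99], [-1.47, 1.44], [0.14, 2.54], [-1.03, 4.17], [0.13, 1.85], [-2.86, 2.86]. Speed limits (rad/s): [2.39, 2.39, 3.01, 3.01, 3.14, 3.14, 3.14].

INTERFACE

Orientations are given as a unit quaternion [w, x, y, z].
In Python, from bench import ctrl gives the robot as it stands. Calls block until the motion is done:
- ctrl.movep(position, orientation): joint-space move of the TCP to a pose.
- ctrl.move_straight(position, orientation=None, v=0.15, guard=None): straight line of the TCP; orientation=None keeps the orientation; v is the mean speed in m/s. With guard (N) it stops when the force on the tool has changed by that much, and returns True; else False.
- ctrl.movej(angles): joint-space move.
- ctrl.open_gripper() and ctrl.close(strength=None): open the fingers fully, or close them until they stop; strength is the grip in N (None keeps the last).
- ctrl.pause(seconds).
- ctrl.solve_ik(position, orientation): joint angles nearest the present ones, or None.
- ctrl.observe(): the state.
- ctrl.get_image(name): name is "scene" or "top" or "wrist"; returns the picture (384x512x3 uint8, blue, green, red); there is no depth.
- ctrl.get_calibration(name): a dict with "K" (3x3 intrinsics, pixels), "k1" (the pictures are not rectified: a ray, as slopes to the right and down, at radius r is drawn at 1 + k1 r^2 times it, then the intrinsics apply), "eye" and "attitude" of the camera in the world. Camera axes: x right, y down, z forward; pixel columns grow to the right and rows downward; lengths in m; the calibration is good to about 2 mm. A picture is of the moment at which its call begins: read the wrist's pose just before it. get_calibration takes no time and is no camera call; for the wrist camera it gives the pose at the moment of the call.
A pose or a line that the arm cannot do raises ctrl.Unreachable and nothing moves.
- ctrl.close_job(): hands the job in, once; it reports no verdict.
The state is a dict: "time_s": time; "joint_positions": joint angles; "qd": joint speeds; "effort": joint torques, N m; "tcp_pos": TCP position; "eef_rot": TCP orientation; "wrist_force": force on the tool from outside, world axes, zero at the start; "ft_torque": the same for the moment, N m; "grip_width": finger opening in m.
Only numpy, scipy, OpenCV 4.12 (cv2) and the standard library are available. Lean on these libraries where they do the work, as an engineer would, in place of code of your own. Each camera call takes 0.05 s, during which the arm holds its last target.

TASK

A carton of brass bars has come for the small steel lock-up on the jeweller's bench: first fold both of its half-raised top flaps outward, well past upright, so that the bars lie open. Then grip the upright pin of the gate's bolt, which has sagged behind the bent-up lip of its keeper, lift it over the lip while drawing it back clear of the keeper, without forcing it. Swing the gate about 20 degrees open and finish still gripping the pin, holding the self-closing gate still and ajar there for me, with the other things on the bench left where they are.

Things in the scene. Friction and masses are not known exactly. Their poses are not given: they have to be found in the camera images.
- carton: open cardboard carton, fixed, 180 (x) x 120 (y) x 110 mm high, walls 4; origin at the centre of its underside, z up. Two flaps are hinged on its upper edges at y = +58 and -58 mm, 111 mm above the bench; each is 176 long (x), 48 wide, 3 thick. End flaps already hang down outside. Brass bars inside reach 56 mm up. Carton and lock-up may swap sides of the bench
- flap_left (a joint): angle (rad) of the flap on the carton's +y edge: 0 shut, 1.57 upright, 2.5 folded out to its stop; starts at 0.7 to 1.1, with a gap of at least 40 mm between the two free edges at the middle. Stiff crease, stays where left (about 1 N moves it). Closed fingers can go down the gap and push it outward past its edge, tips about 20 mm above the rim
- flap_right (a joint): the same for the flap on the carton's -y edge
- cage: small grey steel lock-up, fixed, 310 wide (y) x 230 deep x 206 mm high, flat roof; origin on the bench at the middle of its front plane, x pointing into the lock-up away from the robot, z up. The barred gate, 240 wide, 205 high, fills the front from y = +130 (hinge) to y = -110 mm (free edge); beyond that is the fixed stile with the keeper
- gate_hinge (a point): point on the gate's vertical hinge axis, in the cage frame at (0, +130, 190) mm
- gate (a joint): gate angle (rad): 0 shut, grows as the free edge swings out towards the robot (clockwise seen from above), up to 1.2. Self-closing: about 0.4 N m of closing torque at 0.35 rad. It cannot open while the bolt is in the keeper
- bolt: steel barrel bolt (about 0.25 kg) on the gate's front near the top: 12 x 12 mm bar along the gate (its y axis). Origin on the bar's axis under the pin, at first at (-22, -20, 190) mm in the cage frame. At its tip, 124 mm towards -y, a 12 mm long toe hangs 10 mm below the bar. The upright round pin, diameter 16, reaches 74 mm above the bar's axis, then a cap, diameter 24, 8 thick
- bolt_pin (a point): point on the pin's axis 54 mm above the bar's axis, 20 mm under the cap: where to grip it from above; 244 mm above the bench at first. The bar runs in two slot-shaped guides on the gate, 12 mm long, tops 220 mm above the bench, 55 mm to the -y and 90 mm to the +y side of the pin at first. The pin swings about the hinge with the gate
- bolt_draw (a joint): how far the bolt is drawn back (m), along the gate towards the hinge (+y of the cage when shut): starts at 0 to 0.003, stops at 0.048. From 0.030 the tip is clear of the keeper. About 1 N of friction
- bolt_lift (a joint): how far the bolt is lifted (m): 0 sagged, stops at 0.018; it drops back by its weight. To pass the lip the toe needs a lift of about 0.010 or more all the while the draw goes from about 0.003 to 0.026; unlifted, the toe catches behind the lip within some 5 mm of draw
- keeper_lip (a point): middle of the upper edge of the keeper's bent-up lip, 12 mm wide and 4 mm thick, in the cage frame at (-22, -125, 183) mm; the keeper is a fixed steel channel with a front cheek that ends 212 mm above the bench and keeps the bolt from coming forward
- keeper: the fixed keeper itself; its frame is the cage's frame
- tin: bystander: low aluminium tin (diameter 48, 40 high) standing on the rear of the cage roof
- stake: bystander: small steel forming stake (54 high) standing on the rear of the cage roof
- spirit: bystander: clear glass spirit bottle (diameter 60, 100 high) standing in the middle of the bench between carton and lock-up
- driver: bystander: screwdriver with wooden handle, 210 long, lying across in front of (on the robot's side of) the carton
- hammer: bystander: hammer with wooden handle, 180 long, lying in the middle of the bench between carton and lock-up
- burr_block: bystander: wooden block with small burrs standing in it (50 x 140 x 70 high), just behind the carton
There are look-alikes about, which are no part of the job. What is shaped like the carton but pink or purple is not meant.

How it is judged:
On the way, in this order (a step that is already met when the one before it is completed fails the run):
1. both carton flaps are folded out past upright (value of joint each of flap_left, flap_right above 1.8 rad), for 0.2 s.
2. the bolt, held in the fingers, is drawn back clear of the keeper (value of joint bolt_draw above 0.03 m and contact force between the fingers and bolt above 1 N), for 0.2 s.
At the end, for the whole second after the job is handed in: Both flaps stand past upright (over 1.8 rad), the bolt is drawn at least 30 mm, and the fingers still grip it (over 1 N) and hold the gate still (under 0.05 rad/s) between 0.22 and 0.5 rad (13 to 29 degrees) open (all of step 1 and all of step 2 and value of joint gate between 0.22 and 0.5 rad and velocity of joint gate between -0.05 and 0.05 rad/s); the arm keeps its last pose, push and grip.
It fails at once if the bolt is forced against the keeper (over 40 N) (contact force between bolt and keeper above 40 N).
It fails at once if the gate is flung wide open (over 0.8 rad) (value of joint gate above 0.8 rad).
It fails at once if another thing on the bench or on the lock-up is pushed more than 30 mm (distance of any of tin, stake, spirit, driver, hammer, burr_block from where it was at the start of the episode above 0.03 m).
It also fails if it takes over 51 s, if anything falls off the work surface, if the arm or the gripper's body presses on something with over 40 N, if the wrist force passes 120 N, or if a joint passes its speed limit or range.

## Working session

There is one attempt and no reset: what is moved stays moved. The work goes in short steps, each a Python script; the robot and the scene stay as the last script left them, time stands still between calls to the robot, and variables do not carry over. Pictures are saved under pics/ and viewed, and the job is handed in when it is done.

```bash
ls; mkdir -p pics
python3 - <<'E'
from bench import ctrl
import cv2
o=ctrl.observe(); print(o)
for n in ["scene","top","wrist"]:
    c=ctrl.get_calibration(n); print(n,c)
    cv2.imwrite(f"pics/{n}0.png",cv2.resize(ctrl.get_image(n),(800,600),interpolation=cv2.INTER_CUBIC))
    cv2.imwrite(f"pics/{n}0_raw.png",ctrl.get_image(n))
E
```

```text
pics
{'time_s': 0.0, 'joint_positions': array([-1.31919197,  0.41194545, -0.01273648,  1.59705075,  0.00560508,
        1.13429179, -0.08222622]), 'qd': array([ 1.47338237e-04, -1.93577220e-04, -8.37899682e-04,  9.15529134e-04,
        4.07105836e-04,  5.08303610e-04, -8.31974305e-05]), 'effort': array([ 4.68936923e-04, -6.00627351e+01,  6.82649016e-01, -2.99397165e+01,
        1.38912234e-02,  1.11802985e-02,  3.41317707e-05]), 'tcp_pos': array([0.19634244, 0.59276465, 0.19162187]), 'eef_rot': array([ 5.30345525e-04,  8.10665800e-01,  5.85508559e-01, -6.38239923e-04]), 'wrist_force': array([ 0.74001055,  0.56923344, -0.04724572]), 'ft_torque': array([ 0.02411963, -0.03755625, -0.02112508]), 'grip_width': 0.08573009885886201}
scene {'K': array([[349.14301911,   0.        , 256.70089356],
       [  0.        , 349.14301911, 187.40929839],
       [  0.        ,   0.        ,   1.        ]]), 'k1': 0.020642543790751568, 'eye': array([ 1.35821908, -0.06061046,  0.92967407]), 'attitude': array([-0.29559529,  0.68498923,  0.60677877, -0.2742858 ])}
top {'K': array([[412.02943597,   0.        , 257.27012562],
       [  0.        , 412.02943597, 190.18105479],
       [  0.        ,   0.        ,   1.        ]]), 'k1': -0.0035345961919263148, 'eye': array([3.68720962e-01, 3.12202561e-04, 1.46150402e+00]), 'attitude': array([ 0.0500756 , -0.705549  ,  0.70623786, -0.03035008])}
wrist {'K': array([[282.0063028 ,   0.        , 260.14466635],
       [  0.        , 282.0063028 , 193.11588979],
       [  0.        ,   0.        ,   1.        ]]), 'k1': -0.022380072693319288, 'eye': array([0.12666183, 0.61747932, 0.37339498]), 'attitude': array([0.11906174, 0.80210686, 0.57894307, 0.08528658])}
```

View pics/scene0.png

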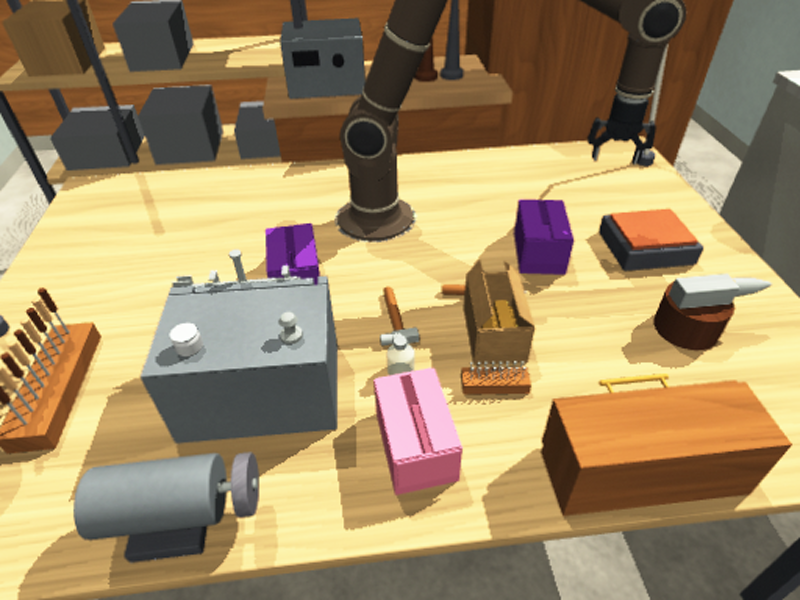

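View pics/top0.png

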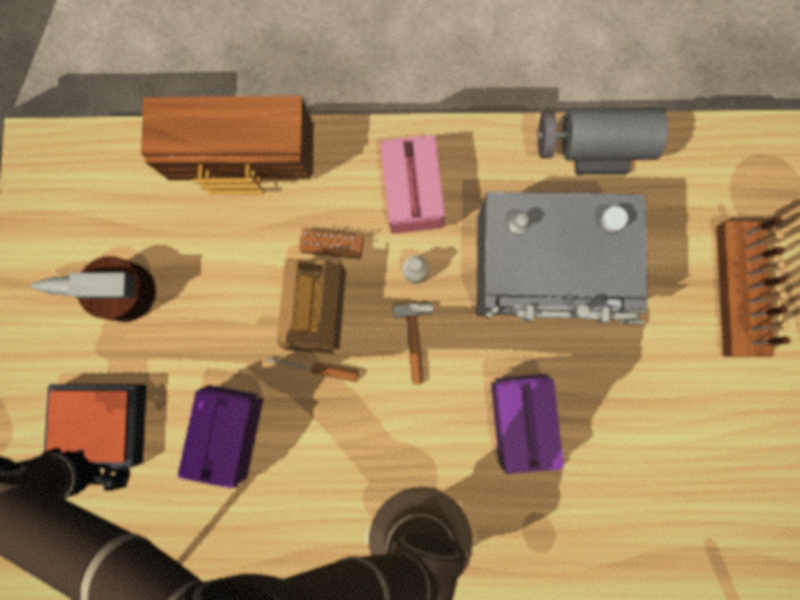

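View pics/wrist0.png

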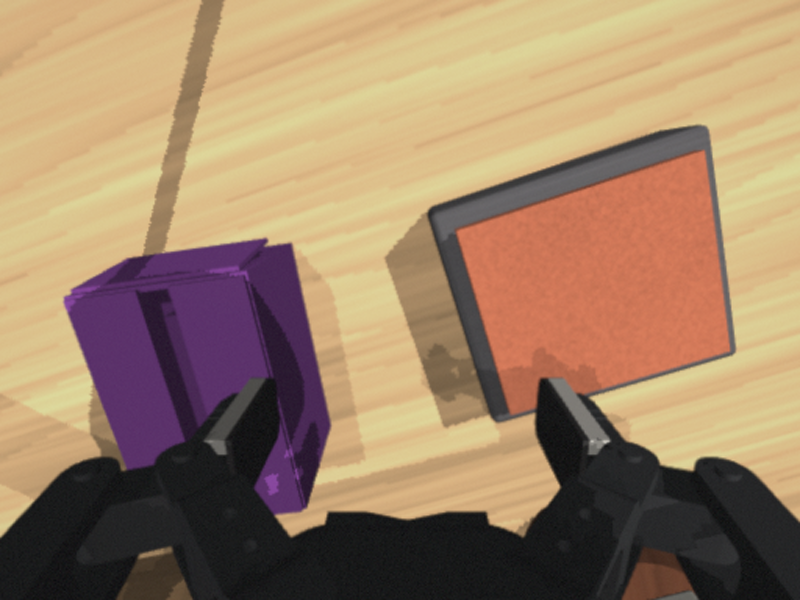

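```bash
cat > h.py <<'E'
import numpy as np, cv2
from scipy.spatial.transform import Rotation as R
def Rq(q): return R.from_quat([q[1],q[2],q[3],q[0]])
def ray(c,uv):
    K=c["K"];x=(uv[0]-K[0,2])/K[0,0];y=(uv[1]-K[1,2])/K[1,1]
    rd=np.hypot(x,y);r=rd
    for _ in range(20): r=rd/(1+c["k1"]*r*r)
    s=r/rd if rd>0 else 1
    return Rq(c["attitude"]).apply([x*s,y*s,1.])
def atz(c,uv,z):
    d=ray(c,uv);return c["eye"]+d*(z-c["eye"][2])/d[2]
def proj(c,P):
    p=Rq(c["attitude"]).inv().apply(np.atleast_2d(P)-c["eye"])
    x=p[:,:2]/p[:,2:3];r2=(x**2).sum(1,keepdims=True);x=x*(1+c["k1"]*r2)
    return x*[c["K"][0,0],c["K"][1,1]]+[c["K"][0,2],c["K"][1,2]]
def crop(img,u0,v0,w,h,s,fn):
    a=cv2.resize(img[v0:v0+h,u0:u0+w],None,fx=s,fy=s,interpolation=cv2.INTER_CUBIC);cv2.imwrite(fn,a)
def tri(obs):
    # obs list of (c,uv): least-squares point
    A=np.zeros((3,3));b=np.zeros(3)
    for c,uv in obs:
        d=ray(c,uv);d/=np.linalg.norm(d);M=np.eye(3)-np.outer(d,d);A+=M;b+=M@c["eye"]
    return np.linalg.solve(A,b)
E
python3 - <<'E'
from h import *
t=cv2.imread("pics/top0_raw.png");s=cv2.imread("pics/scene0_raw.png")
crop(t,170,140,70,100,6,"pics/t_carton.png")
crop(t,295,115,125,100,6,"pics/t_cage.png")
crop(s,280,155,80,100,6,"pics/s_carton.png")
crop(s,90,150,130,100,6,"pics/s_cage.png")
E
```

```text
(no output)
```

View pics/t_carton.png

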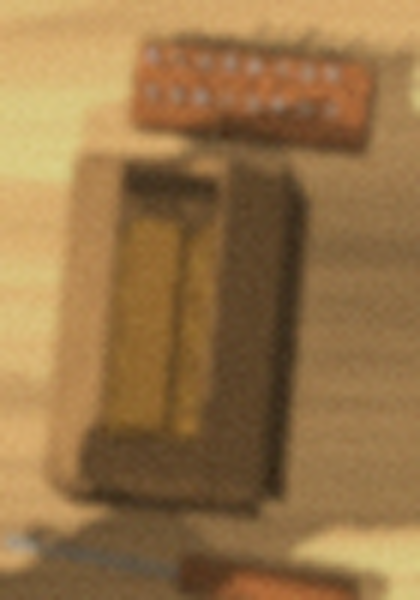

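View pics/s_carton.png

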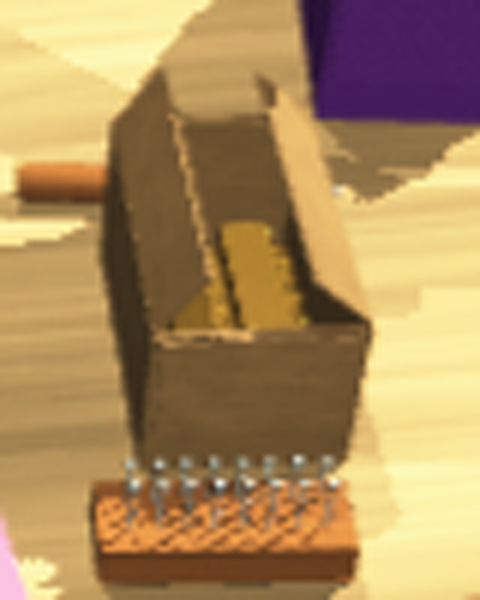

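View pics/t_cage.png

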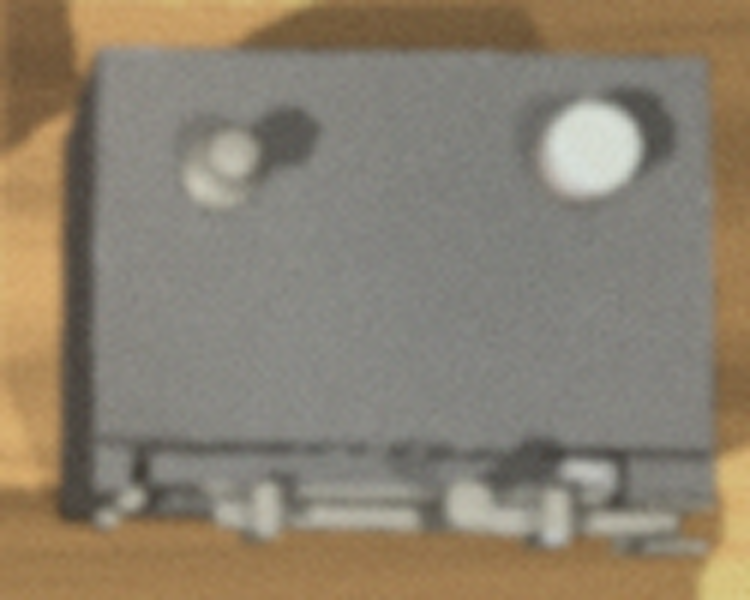

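View pics/s_cage.png

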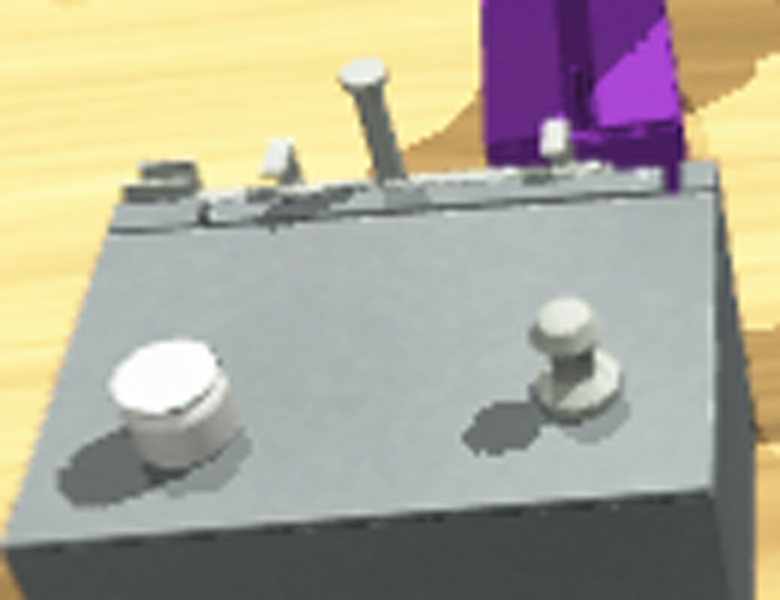

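```bash
cat > fit.py <<'E'
from h import *
from bench import ctrl
T=ctrl.get_calibration("top");S=ctrl.get_calibration("scene")
tc=lambda x,y:(170+x/6,140+y/6); sc=lambda x,y:(280+x/6,155+y/6)
tg=lambda x,y:(295+x/6,115+y/6); sg=lambda x,y:(90+x/6,150+y/6)
p=lambda *a:print(*[np.round(v,4) if not isinstance(v,str) else v for v in a])
p("cap",tri([(T,tg(468,500)),(S,sg(363,73))]))
p("cap top272 T",atz(T,tg(468,500),.272),"S",atz(S,sg(363,73),.272))
for n,c,f,q in [("roof rear +y T",T,tg,(100,50)),("rear -y T",T,tg,(708,60)),("roof front -y T",T,tg,(712,508)),
  ("rear -y S",S,sg,(5,545)),("rear +y S",S,sg,(712,490)),("front +y S",S,sg,(716,163)),("front -y S",S,sg,(122,205))]:
    p(n,atz(c,f(*q),.206))
for n,c,f,q in [("cart rear +y S",S,sc,(370,328)),("cart rear -y S",S,sc,(153,335)),("rear +y T",T,tc,(78,155)),("rear -y T",T,tc,(298,175)),("front -y T",T,tc,(262,512)),("front +y T",T,tc,(75,495))]:
    p(n,atz(c,f(*q),.11))
E
python3 fit.py
```

```text
cap [ 0.4806 -0.3005  0.2677]
cap top272 T [ 0.4803 -0.2997  0.272 ] S [ 0.4863 -0.2986  0.272 ]
roof rear +y T [ 0.7214 -0.1339  0.206 ]
rear -y T [ 0.714  -0.4463  0.206 ]
roof front -y T [ 0.4821 -0.4385  0.206 ]
rear -y S [ 0.7209 -0.4424  0.206 ]
rear +y S [ 0.7296 -0.1322  0.206 ]
front +y S [ 0.5026 -0.1273  0.206 ]
front -y S [ 0.4953 -0.4352  0.206 ]
cart rear +y S [0.608 0.287 0.11 ]
cart rear -y S [0.5981 0.1705 0.11  ]
rear +y T [0.6058 0.2865 0.11  ]
rear -y T [0.594  0.1635 0.11  ]
front -y T [0.4075 0.1812 0.11  ]
front +y T [0.4169 0.2842 0.11  ]
```

```bash
cat >> h.py <<'E'
def quat(jaw):  # tool down, tool x along jaw (world xy)
    j=np.array([jaw[0],jaw[1],0.]);j/=np.linalg.norm(j);z=np.array([0,0,-1.]);y=np.cross(z,j)
    q=R.from_matrix(np.c_[j,y,z]).as_quat();return np.array([q[3],q[0],q[1],q[2]])
E
python3 - <<'E'
from h import *
from bench import ctrl
o=ctrl.observe();W=ctrl.get_calibration("wrist")
Rt=Rq(o["eef_rot"]);print("cam eye in tool",Rt.inv().apply(W["eye"]-o["tcp_pos"]))
Rc=Rt.inv()*Rq(W["attitude"]);print(Rc.as_matrix().round(3))
for j in [(1,0),(-1,0)]:
    q=quat(j);print(j,q,ctrl.solve_ik([0.5,0.23,0.33],q),ctrl.solve_ik([0.5,0.23,0.131],q))
q=quat((0,1));print(ctrl.solve_ik([0.48,-.30,0.225],q),ctrl.solve_ik([0.40,-.30,0.225],q),ctrl.solve_ik([0.48,-.30,0.35],q))
E
```

```text
cam eye in tool [ 0.00115172 -0.07390113 -0.18142463]
[[ 1.    -0.001 -0.   ]
 [ 0.001  0.957  0.29 ]
 [ 0.    -0.29   0.957]]
(1, 0) [0. 1. 0. 0.] [-0.89639595  0.19722807  0.45929304  1.59374211 -0.08874108  1.37137988
 -0.42721203] [-0.86843091  0.3652162   0.44671224  1.87329528 -0.19153322  0.94500564
 -0.33463325]
(-1, 0) [0. 0. 1. 0.] [-5.12726961e-01  1.97122519e-01 -7.72595290e-03  1.56937646e+00
  1.54254439e-03  1.37509963e+00  2.62098941e+00] [-0.40174302  0.35416071 -0.14805977  1.84206741  0.06294312  0.94986632
  2.56420525]
[-0.3284365   0.45492732  1.12190479  1.74781343 -0.435548    1.21761108
  2.48054023] [ 0.73804464  0.18087265 -0.21958851  1.83739087  0.04338183  1.12794612
  2.07412385] [ 0.64767401  0.23168912 -0.21966923  1.48468335  0.05055224  1.43077419
  1.99742962]
```

Run:
```python
from h import *
from bench import ctrl
import pickle
ctrl.close(40)
ctrl.movep([0.50,0.25,0.33],quat((1,-.07)))
o=ctrl.observe();W=ctrl.get_calibration("wrist");im=ctrl.get_image("wrist")
pickle.dump(W,open("w1.pkl","wb"));cv2.imwrite("pics/w1_raw.png",im)
cv2.imwrite("pics/w1.png",cv2.resize(im,(800,600),interpolation=cv2.INTER_CUBIC))
print(o["time_s"],o["tcp_pos"],o["grip_width"])
```

```text
2.8083 [0.49904678 0.25175981 0.32929239] -0.00011637827960147412
```

View pics/w1.png

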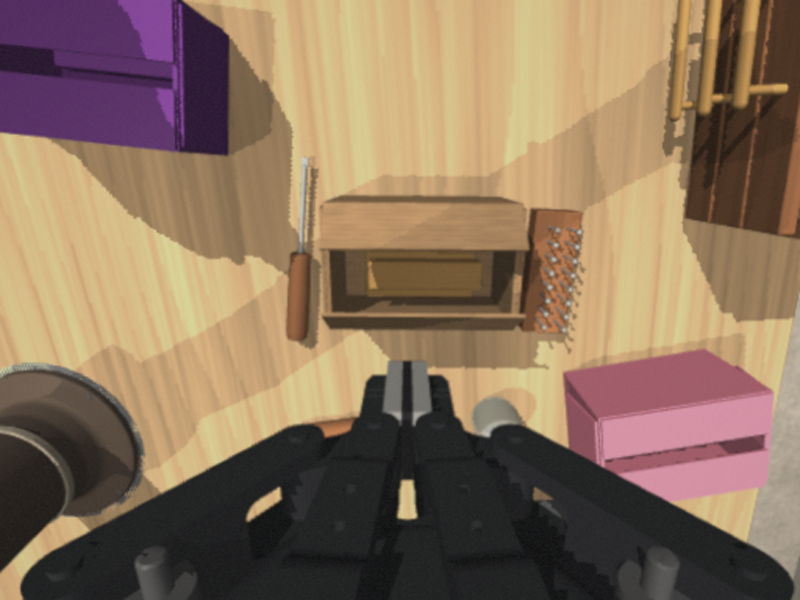

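Run:
```python
from h import *
im=cv2.imread("pics/w1_raw.png");crop(im,180,110,210,120,3.8,"pics/w1c.png")
```

```text
(no output)
```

View pics/w1c.png

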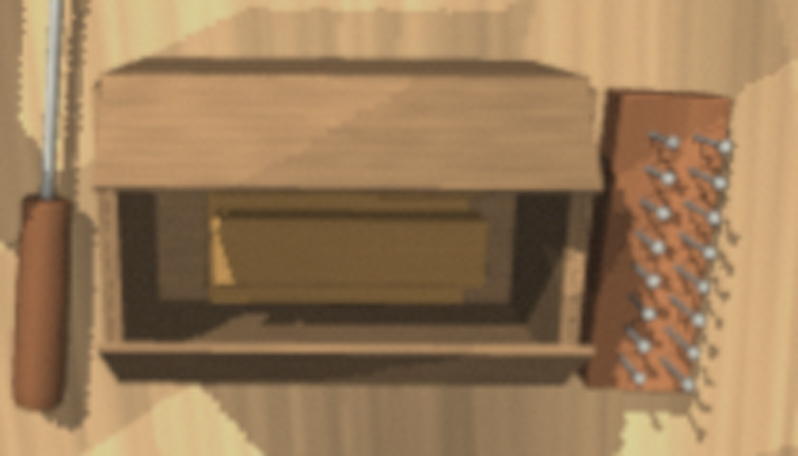

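Run:
```python
from h import *
import pickle
from scipy.optimize import least_squares
W=pickle.load(open("w1.pkl","rb"))
f=lambda x,y:np.array([180+x/3.8,110+y/3.8])
uv=np.array([f(100,73),f(590,75),f(95,188),f(602,190),f(103,350),f(594,351)])
def model(p):
    x,y,a,t1,t2=p
    fl=lambda s,t,xx:[xx,s*(58-48*np.cos(t)),.1125+48e-3*np.sin(t)]
    P=[]
    for sx in(-88,88):P.append([sx/1e3,.058,.1125])
    for s,t in((1,t1),(-1,t2)):
        for sx in(-88,88):P.append([sx/1e3,s*(.058-.048*np.cos(t)),.1125+.048*np.sin(t)])
    return R.from_euler('z',a).apply(P)+[x,y,0]
r=least_squares(lambda p:(proj(W,model(p))-uv).ravel(),[.5,.23,-.07,.9,.9])
print(r.x.round(4),r.fun.reshape(-1,2).round(2))
```

```text
[ 0.5134  0.2391 -0.0686  0.6967  1.0476] [[ 1.25  0.19]
 [-0.54 -0.1 ]
 [-0.2   0.2 ]
 [ 0.09 -0.09]
 [-1.55 -0.03]
 [ 0.97 -0.1 ]]
```

Run:
```python
from h import *
from bench import ctrl
import pickle
a=-.0686;Rz=R.from_euler('z',a);C=np.array([.5134,.2391,0]);q=quat(Rz.apply([1,0,0])[:2])
L=lambda x,y,z:C+Rz.apply([x,y,z])
ctrl.movep(L(0,-.0065,.20),q)
g=lambda s:print(s,ctrl.observe()["time_s"],ctrl.observe()["tcp_pos"].round(4),ctrl.observe()["wrist_force"].round(2))
g("above")
print(ctrl.move_straight(L(0,-.0065,.134),v=.12,guard=15));g("in")
print(ctrl.move_straight(L(0,.070,.134),v=.10,guard=20));g("+y")
print(ctrl.move_straight(L(0,-.070,.134),v=.12,guard=20));g("-y")
ctrl.move_straight(L(0,-.03,.134),v=.15)
ctrl.move_straight(L(0,.02,.33),v=.25)
W=ctrl.get_calibration("wrist");im=ctrl.get_image("wrist")
pickle.dump(W,open("w2.pkl","wb"));cv2.imwrite("pics/w2_raw.png",im)
crop(im,160,90,240,160,3.3,"pics/w2c.png")
t=ctrl.get_image("scene");crop(t,240,120,150,120,5,"pics/s2c.png");g("end")
```

```text
above 3.45 [0.5133 0.2335 0.2008] [0.67 0.69 0.95]
False
in 4.15 [0.5137 0.2331 0.1351] [ 0.4  -0.2   0.59]
False
+y 5.0667 [0.5183 0.3081 0.1339] [-0.52 -0.06 -0.03]
False
-y 6.3833 [0.5086 0.1702 0.1339] [ 0.43  0.19 -0.52]
end 7.8583 [0.5142 0.2581 0.3284] [ 0.56 -0.32 -0.65]
```

View pics/w2c.png

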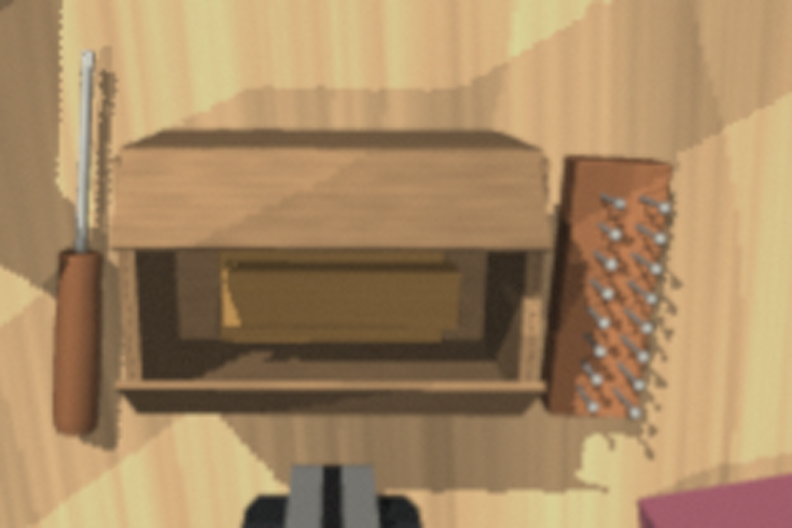

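View pics/s2c.png

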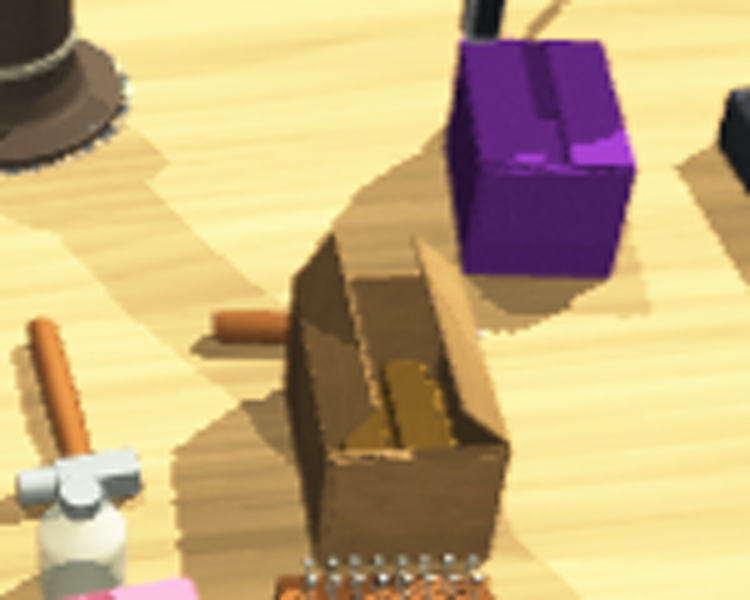

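Run:
```python
from h import *
from bench import ctrl
a=ctrl.get_image("scene");b=ctrl.get_image("top");W=ctrl.get_calibration("wrist");o=ctrl.observe()
print(o["tcp_pos"],o["joint_positions"],proj(W,o["tcp_pos"]),W["eye"])
cv2.imwrite("pics/b3.png",cv2.resize(np.hstack([a,b]),(800,300)))
```

```text
[0.51433728 0.25840524 0.32874291] [-0.90784696  0.25083187  0.45859861  1.53504116 -0.11160068  1.38408965
 -0.50990991] [[259.94161309 220.75959686]] [0.51995828 0.33334097 0.51009156]
```

View pics/b3.png

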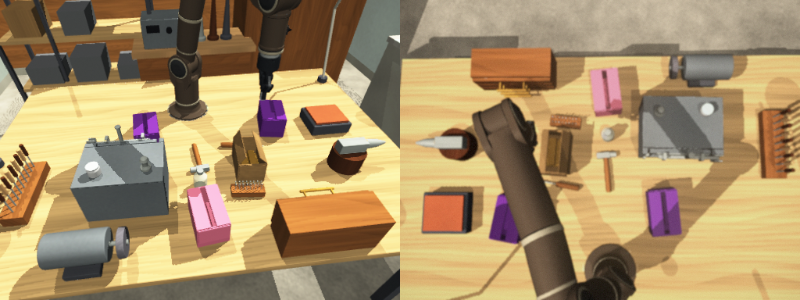

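Run:
```python
from h import *
from bench import ctrl
import pickle
from scipy.optimize import least_squares
W=pickle.load(open("w2.pkl","rb"))
f=lambda x,y:np.array([160+x/3.3,90+y/3.3])
uv=np.array([f(118,147),f(545,150),f(113,247),f(549,249),f(120,387),f(546,390)])
def model(p):
    x,y,a,t1,t2=p
    P=[]
    for sx in(-88,88):P.append([sx/1e3,.058,.1125])
    for s,t in((1,t1),(-1,t2)):
        for sx in(-88,88):P.append([sx/1e3,s*(.058-.048*np.cos(t)),.1125+.048*np.sin(t)])
    return R.from_euler('z',a).apply(P)+[x,y,0]
r=least_squares(lambda p:(proj(W,model(p))-uv).ravel(),[.5,.23,-.07,.9,.9])
print(r.x.round(4),r.fun.reshape(-1,2).round(2))
a=-.0686;Rz=R.from_euler('z',a);C=np.array([.5134,.2391,0]);q=quat(Rz.apply([1,0,0])[:2])
L=lambda x,y,z:C+Rz.apply([x,y,z])
ctrl.movep(L(0,-.0065,.20),q);ctrl.move_straight(L(0,-.0065,.134),v=.12)
I=[ctrl.get_image(n) for n in("wrist","scene")]
cv2.imwrite("pics/b4.png",cv2.resize(np.hstack(I),(800,300)))
crop(I[1],240,60,150,180,3.3,"pics/s4.png")
cv2.imwrite("pics/w4.png",I[0])
```

```text
[ 0.5133  0.239  -0.0741  0.6923  1.0545] [[ 1.57  0.05]
 [-1.11 -0.35]
 [-0.22  0.26]
 [ 0.78  0.19]
 [-1.57  0.13]
 [ 0.56 -0.25]]
```

View pics/w4.png

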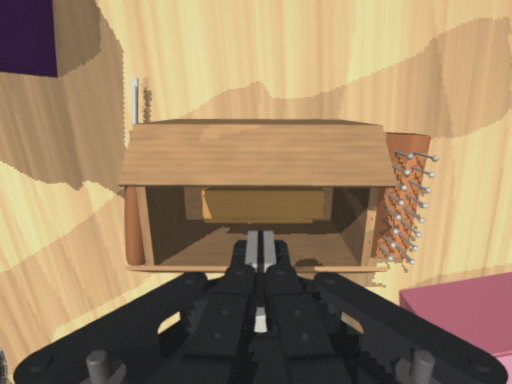

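View pics/s4.png

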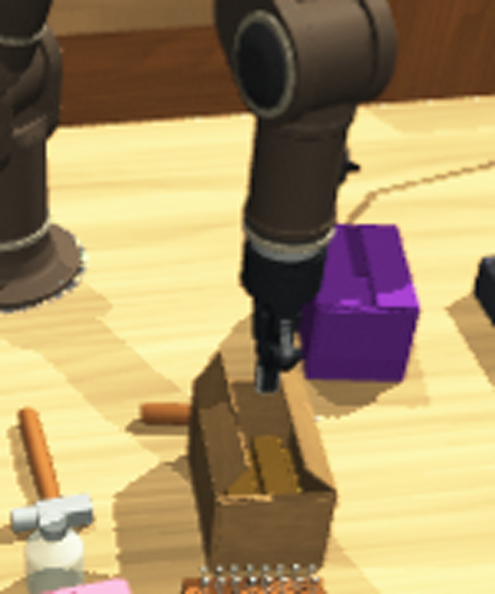

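Run:
```python
from h import *
from bench import ctrl
o=ctrl.observe();S=ctrl.get_calibration("scene");W=ctrl.get_calibration("wrist")
print(o["tcp_pos"],proj(S,o["tcp_pos"]),proj(W,o["tcp_pos"]),o["grip_width"],o["time_s"])
print(tri([(S,(320.3,177.6)),(W,(260,231))]))
print(atz(S,(320.3,177.6),.134))
for h in [0,.01,.02,.03]:
  print(h,proj(S,o["tcp_pos"]+[0,0,h]),proj(W,o["tcp_pos"]+[0,0,h]))
a=-.07;Rz=R.from_euler('z',a);C=np.array([.5134,.2391,0])
for P in [(.09,.06,.11),(.09,-.06,.11),(-.088,.0211,.143),(.088,.0211,.143),(-.088,-.034,.153),(.088,-.034,.153),(-.09,.06,.11),(-.09,-.06,.11)]:
  u=proj(S,C+Rz.apply(P))[0];print(P,u.round(1),((u-[240,60])*3.3).round())
```

```text
[0.51377422 0.23304037 0.13519565] [[318.9179414  185.93985683]] [[259.96897617 220.74530304]] -0.00021473066536362132 9.35
[0.51235046 0.23732905 0.16816144]
[0.47112851 0.24865069 0.134     ]
0 [[318.9179414  185.93985683]] [[259.96897617 220.74530304]]
0.01 [[319.22620242 183.72958742]] [[259.99085168 226.54144921]]
0.02 [[319.53815032 181.493644  ]] [[260.01510287 232.96540806]]
0.03 [[319.85385322 179.23156484]] [[260.04213692 240.12448888]]
(0.09, 0.06, 0.11) [343.3 209.4] [341. 493.]
(0.09, -0.06, 0.11) [306.3 211. ] [219. 498.]
(-0.088, 0.0211, 0.143) [322.4 167.2] [272. 354.]
(0.088, 0.0211, 0.143) [332.5 202.2] [305. 469.]
(-0.088, -0.034, 0.153) [307.1 165.6] [221. 349.]
(0.088, -0.034, 0.153) [315.5 200.7] [249. 464.]
(-0.09, 0.06, 0.11) [332.  173.5] [304. 375.]
(-0.09, -0.06, 0.11) [298.9 174.9] [194. 379.]
```

Run:
```python
from h import *
from bench import ctrl
a=-.07;Rz=R.from_euler('z',a);C=np.array([.5134,.2391,0])
L=lambda x,y,z:C+Rz.apply([x,y,z])
g=lambda s:print(s,ctrl.observe()["time_s"],ctrl.observe()["tcp_pos"].round(4),ctrl.observe()["wrist_force"].round(2))
print(ctrl.move_straight(L(0,-.0065,.025),v=.08,guard=5));g("down")
I=ctrl.get_image("wrist");cv2.imwrite("pics/w5.png",I)
I=ctrl.get_image("scene");crop(I,240,60,150,180,3.3,"pics/s5.png")
```

```text
False
down 10.8583 [0.5133 0.2328 0.0255] [-1.17  0.06 -0.72]
```

View pics/w5.png

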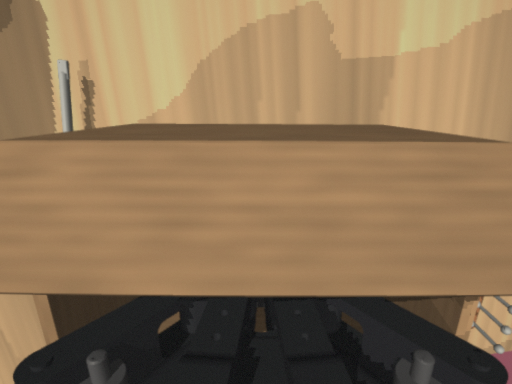

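View pics/s5.png

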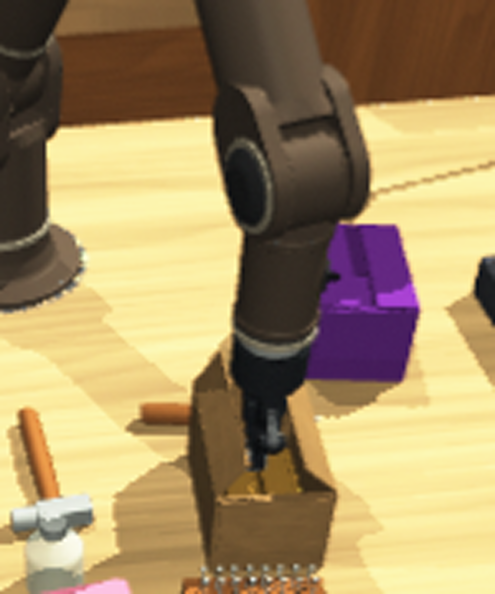

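Run:
```python
from h import *
from bench import ctrl
o=ctrl.observe();S=ctrl.get_calibration("scene")
for h in [0,.02,.03,.04]: print(h,proj(S,o["tcp_pos"]+[0,0,h]))
```

```text
0 [[315.65927983 208.52849005]]
0.02 [[316.20474555 204.59541653]]
0.03 [[316.48207697 202.59663316]]
0.04 [[316.76254492 200.57586832]]
```

Run:
```python
from h import *
from bench import ctrl
a=-.07;Rz=R.from_euler('z',a);C=np.array([.5134,.2391,0])
L=lambda x,y,z:C+Rz.apply([x,y,z])
g=lambda s:print(s,ctrl.observe()["time_s"],ctrl.observe()["tcp_pos"].round(4),ctrl.observe()["wrist_force"].round(2))
print(ctrl.grip_depth)
ctrl.move_straight(L(0,-.0065,.096),v=.12)
print(ctrl.move_straight(L(0,.070,.096),v=.10,guard=12));g("+y")
print(ctrl.move_straight(L(0,-.0,.096),v=.15,guard=12));g("mid")
I=ctrl.get_image("scene");crop(I,240,60,150,180,3.3,"pics/s6.png")
```

```text
0.0187
False
+y 12.6167 [0.5183 0.3088 0.096 ] [ 0.43 -0.45 -0.44]
False
mid 13.2333 [0.5136 0.2398 0.0963] [-0.37  0.24 -0.9 ]
```

View pics/s6.png

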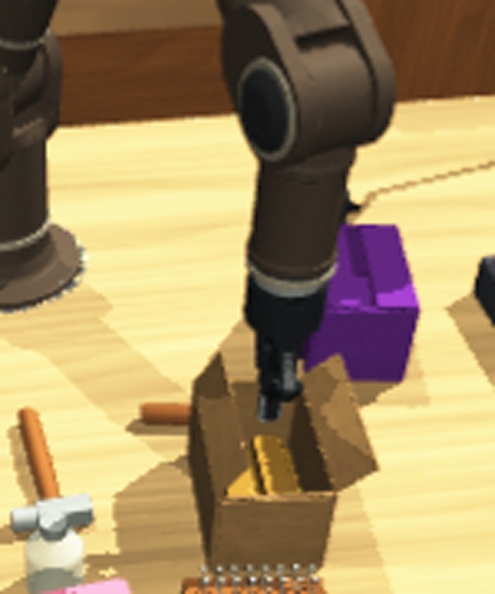

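```bash
cat > ang.py <<'E'
from h import *
from bench import ctrl
S=ctrl.get_calibration("scene");Rz=R.from_euler('z',-.07);C=np.array([.5134,.2391,0])
for s in(1,-1):
  for t in(1.6,1.8,2.0,2.2,2.4,2.5):
    P=[C+Rz.apply([x,s*(.058-.048*np.cos(t)),.1125+.048*np.sin(t)]) for x in(-.088,.088)]
    print(s,t,((proj(S,P)-[240,60])*3.3).round().tolist())
E
python3 - <<'E'
from h import *
from bench import ctrl
import ang
Rz=R.from_euler('z',-.07);C=np.array([.5134,.2391,0])
L=lambda x,y,z:C+Rz.apply([x,y,z])
g=lambda s:print(s,ctrl.observe()["time_s"],ctrl.observe()["tcp_pos"].round(4),ctrl.observe()["wrist_force"].round(2))
print(ctrl.move_straight(L(0,-.070,.096),v=.10,guard=12));g("-y")
I=ctrl.get_image("scene");crop(I,240,60,150,180,3.3,"pics/s7.png")
E
```

```text
1 1.6 [[310.0, 339.0], [348.0, 455.0]]
1 1.8 [[318.0, 340.0], [358.0, 455.0]]
1 2.0 [[326.0, 342.0], [366.0, 457.0]]
1 2.2 [[333.0, 345.0], [374.0, 460.0]]
1 2.4 [[339.0, 350.0], [381.0, 465.0]]
1 2.5 [[342.0, 352.0], [383.0, 467.0]]
-1 1.6 [[198.0, 344.0], [223.0, 460.0]]
-1 1.8 [[189.0, 345.0], [213.0, 461.0]]
-1 2.0 [[181.0, 348.0], [203.0, 464.0]]
-1 2.2 [[173.0, 352.0], [194.0, 468.0]]
-1 2.4 [[166.0, 357.0], [187.0, 473.0]]
-1 2.5 [[163.0, 359.0], [183.0, 476.0]]
False
-y 14.1333 [0.5085 0.1692 0.096 ] [0.77 0.79 0.29]
```

View pics/s7.png

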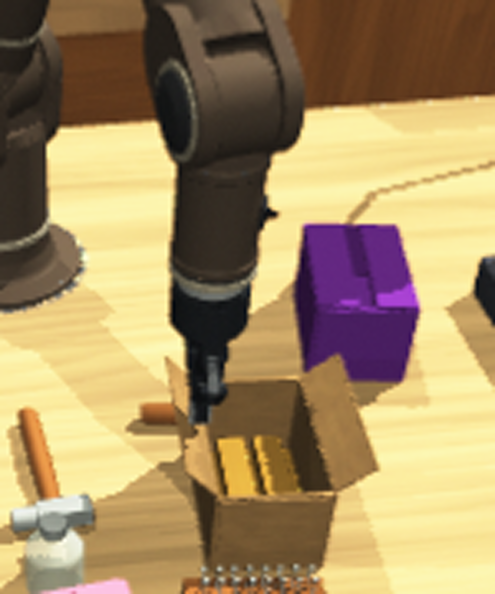

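Run:
```python
from h import *
from bench import ctrl
import pickle
Rz=R.from_euler('z',-.07);C=np.array([.5134,.2391,0])
L=lambda x,y,z:C+Rz.apply([x,y,z])
ctrl.move_straight(L(0,-.03,.13),v=.15)
ctrl.move_straight(L(0,0,.30),v=.3)
q1=quat((0.026,1));q2=-0
cand=[]
for s in(1,-1):
    q=quat((0.026*s,s));j=ctrl.solve_ik([.47,-.302,.36],q);print(s,j)
    if j is not None: cand.append((np.abs(j-ctrl.observe()["joint_positions"]).max(),s,q))
print(cand)
d,s,q=min(cand,key=lambda c:c[0])
print("t",ctrl.observe()["time_s"])
ctrl.movep([.47,-.302,.36],q);ctrl.open_gripper()
o=ctrl.observe();W=ctrl.get_calibration("wrist");im=ctrl.get_image("wrist")
print(o["time_s"],o["tcp_pos"],o["joint_positions"],o["grip_width"],W["eye"])
pickle.dump((W,s),open("w8.pkl","wb"));cv2.imwrite("pics/w8.png",im)
```

```text
1 [-0.18494209  0.24403161  0.85595086  1.53515014 -0.18493214  1.44678208
  2.22402883]
-1 [-0.43901722  0.40606551  1.33043458  1.54586335 -0.39479154  1.4996378
 -0.6961182 ]
[(np.float64(2.7029688599176582), 1, array([0.        , 0.71623712, 0.697857  , 0.        ])), (np.float64(0.8688921849882714), -1, array([ 0.        , -0.697857  ,  0.71623712,  0.        ]))]
t 15.4083
18.1583 [ 0.46998487 -0.30202968  0.35999236] [-0.43897332  0.40606379  1.33043308  1.54588229 -0.39478086  1.499603
 -0.69609301] 0.08529497697104772 [ 0.54385448 -0.30280114  0.54143793]
```

View pics/w8.png

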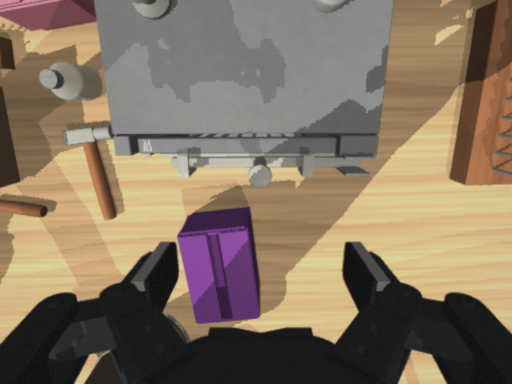

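Run:
```python
from h import *
im=cv2.imread("pics/w8.png");crop(im,100,110,300,90,2.66,"pics/w8c.png");crop(im,230,150,70,45,11,"pics/w8d.png")
```

View pics/w8c.png

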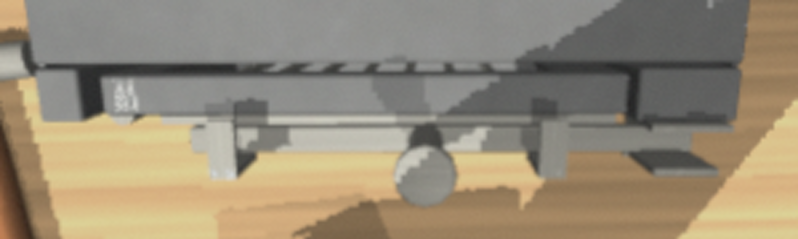

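View pics/w8d.png

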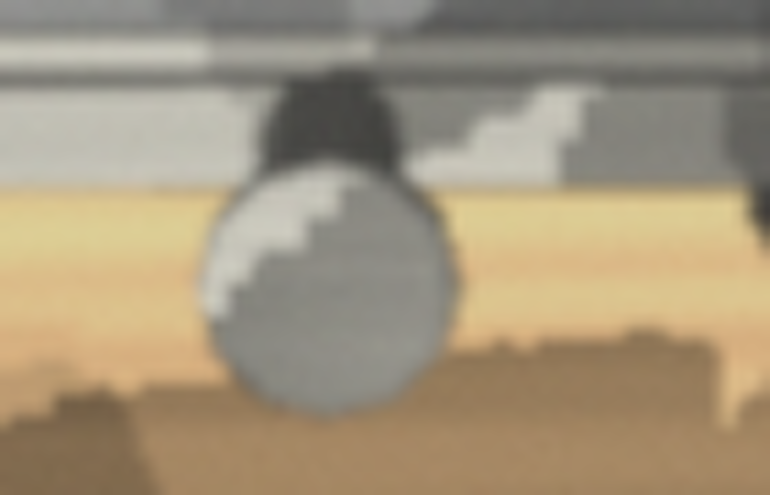

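Run:
```python
from h import *
from bench import ctrl
import pickle
W,s=pickle.load(open("w8.pkl","rb"))
T=ctrl.get_calibration("top");S=ctrl.get_calibration("scene")
print(atz(W,(260.1,176.1),.272))
print(tri([(W,(260.1,176.1)),(S,(150.5,162.2)),(T,(373,198.3))]),tri([(W,(260.1,176.1)),(S,(150.5,162.2))]))
f=lambda x,y:(100+x/2.66,110+y/2.66)
for n,q,z in [("gL front bot",(223,178),.22),("gR",(553,176),.22),("roof front L",(38,120),.206),("roof front R",(738,122),.206),("seam L",(40,68),.206),("seam R",(742,65),.206)]:
    print(n,atz(W,f(*q),z).round(4))
q=quat((-.026,-1))
for P in [(.48,-.30,.30),(.48,-.30,.19),(.48,-.30,.21),(.48,-.25,.21),(.43,-.26,.21)]:
    print(P,ctrl.solve_ik(P,q))
```

```text
[ 0.4799836  -0.30108768  0.272     ]
[ 0.4799338  -0.30073626  0.26746428] [ 0.47849556 -0.30092392  0.26591196]
gL front bot [ 0.4691 -0.2114  0.22  ]
gR [ 0.4661 -0.3567  0.22  ]
roof front L [ 0.495  -0.1263  0.206 ]
roof front R [ 0.4855 -0.4421  0.206 ]
seam L [ 0.518  -0.1312  0.206 ]
seam R [ 0.5109 -0.4416  0.206 ]
(0.48, -0.3, 0.3) [-0.41478579  0.45431269  1.28663616  1.63623273 -0.44267997  1.38826013
 -0.66920136]
(0.48, -0.3, 0.19) [-0.3456452   0.53839726  1.18324943  1.79476122 -0.53884674  1.1814115
 -0.59227646]
(0.48, -0.3, 0.21) [-0.36178481  0.5213144   1.20649369  1.76960382 -0.5187758   1.21832958
 -0.60746263]
(0.48, -0.25, 0.21) [-0.50375791  0.48229161  1.25136296  1.82810895 -0.49296693  1.1957566
 -0.6927717 ]
(0.43, -0.26, 0.21) [-0.54257317  0.392315    1.29961126  1.91502483 -0.415352    1.1502719
 -0.68271546]
```

Run:
```python
from h import *
from bench import ctrl
q=quat((-.026,-1))
ctrl.close(40)
ctrl.movep([.565,-.302,.25],q)
print(ctrl.observe()["time_s"],ctrl.observe()["tcp_pos"],ctrl.observe()["wrist_force"])
print(ctrl.move_straight([.565,-.302,.155],v=.06,guard=4))
o=ctrl.observe();print(o["time_s"],o["tcp_pos"],o["wrist_force"])
ctrl.move_straight([.565,-.302,o["tcp_pos"][2]+.02],v=.15)
print(ctrl.observe()["time_s"])
```

```text
19.6083 [ 0.56392352 -0.30334855  0.25100867] [-0.07180517 -0.6475782   0.59199418]
True
20.85 [ 0.56475098 -0.30192995  0.16739948] [-2.23066278  2.11288299  8.0386376 ]
21.1417
```

Run:
```python
from h import *
from bench import ctrl
import pickle
q=quat((-.026,-1))
ctrl.move_straight([.55,-.302,.27],v=.2)
ctrl.movep([.480,-.301,.27],q)
ctrl.open_gripper()
ctrl.move_straight([.480,-.301,.187],v=.12,guard=8)
o=ctrl.observe();print(o["time_s"],o["tcp_pos"],o["wrist_force"])
W=ctrl.get_calibration("wrist");im=ctrl.get_image("wrist");s=ctrl.get_image("scene");t=ctrl.get_image("top")
cv2.imwrite("pics/w9.png",im);crop(s,100,120,120,90,6.5,"pics/s9.png");pickle.dump(W,open("w9.pkl","wb"))
```

```text
23.7167 [ 0.4802275  -0.30145125  0.18761996] [ 0.03546585 -0.65757496  0.46744756]
```

View pics/w9.png

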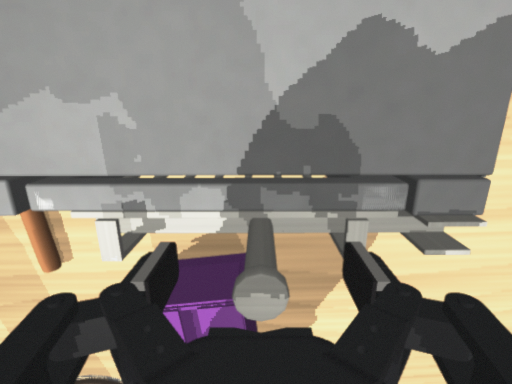

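View pics/s9.png

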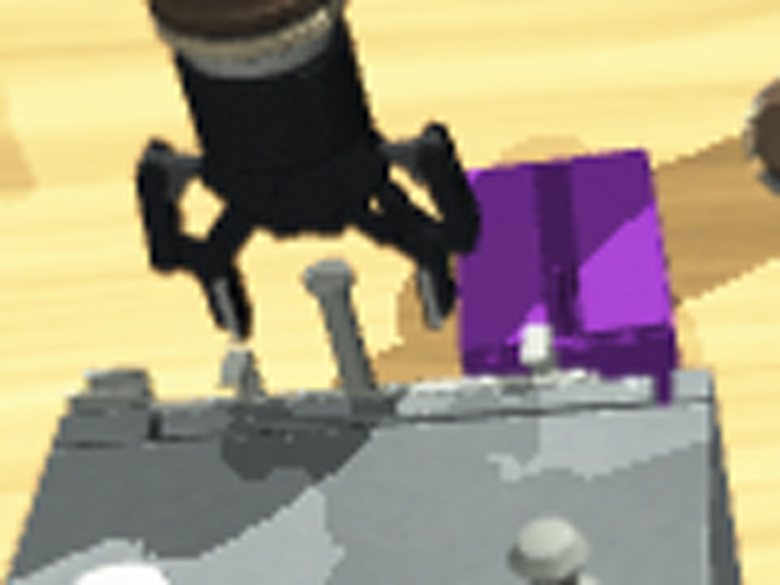

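Run:
```python
from h import *
from bench import ctrl
import pickle
W=pickle.load(open("w9.pkl","rb"));o=ctrl.observe();Rt=Rq(o["eef_rot"]);S=ctrl.get_calibration("scene")
for z in (.02,.03,.04,.05,.06):
  for y in (-.011,.011):
    P=o["tcp_pos"]+Rt.apply([[-.0425,y,-z],[.0425,y,-z]]);print(z,y,proj(W,P).round(1).tolist(),((proj(S,P)-[100,120])*6.5).round().tolist())
print("pin",proj(W,[[.48,-.301,.244],[.48,-.301,.272]]),(proj(S,[[.48,-.301,.244],[.48,-.301,.272]])-[100,120])*6.5)
im=cv2.imread("pics/w9.png");crop(im,110,200,290,130,2.75,"pics/w9c.png")
```

```text
0.02 -0.011 [[192.5, 215.2], [331.2, 215.0]] [[439.0, 379.0], [261.0, 391.0]]
0.02 0.011 [[195.0, 247.5], [328.7, 247.4]] [[443.0, 350.0], [268.0, 362.0]]
0.03 -0.011 [[188.5, 221.5], [335.4, 221.3]] [[435.0, 363.0], [256.0, 375.0]]
0.03 0.011 [[191.3, 255.4], [332.5, 255.2]] [[439.0, 334.0], [264.0, 346.0]]
0.04 -0.011 [[184.1, 228.6], [340.1, 228.4]] [[431.0, 347.0], [251.0, 359.0]]
0.04 0.011 [[187.3, 264.2], [336.8, 264.0]] [[435.0, 318.0], [259.0, 330.0]]
0.05 -0.011 [[179.1, 236.6], [345.4, 236.4]] [[427.0, 331.0], [246.0, 343.0]]
0.05 0.011 [[182.7, 274.1], [341.7, 273.9]] [[432.0, 303.0], [254.0, 314.0]]
0.06 -0.011 [[173.4, 245.7], [351.4, 245.5]] [[423.0, 315.0], [241.0, 327.0]]
0.06 0.011 [[177.5, 285.3], [347.2, 285.1]] [[428.0, 286.0], [248.0, 298.0]]
pin [[261.66064146 262.51652169]
 [262.06795381 298.49550709]] [[337.67926012 312.29060112]
 [324.57312155 266.20993889]]
```

View pics/w9c.png

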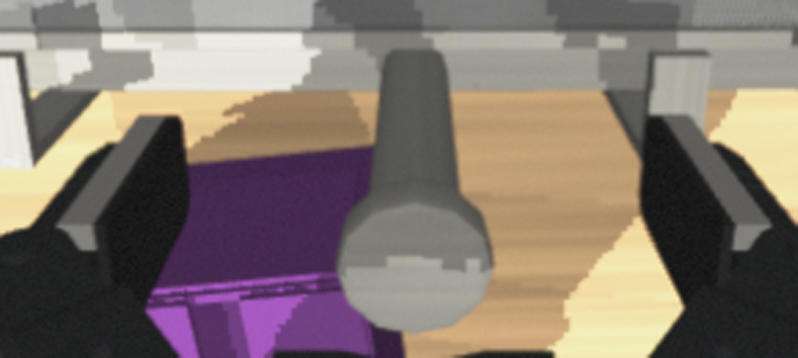

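Run:
```python
from h import *
from bench import ctrl
def g(s):
    o=ctrl.observe();print(s,round(o["time_s"],2),o["tcp_pos"].round(4),o["wrist_force"].round(2),o["grip_width"].round(4))
ctrl.move_straight([.481,-.3003,.187],v=.05)
ctrl.close(50);g("closed")
ctrl.pause(.2);g("p")
o=ctrl.observe();p=o["tcp_pos"]
im=ctrl.get_image("wrist");s=ctrl.get_image("scene")
cv2.imwrite("pics/w10.png",im);crop(s,100,120,120,90,6.5,"pics/s10.png")
```

```text
Traceback (most recent call last):
AttributeError: 'float' object has no attribute 'round'
```

```bash
cat >> h.py <<'E'
def g(s):
    from bench import ctrl
    o=ctrl.observe();print(s,round(o["time_s"],2),o["tcp_pos"].round(4),o["wrist_force"].round(2),round(float(o["grip_width"]),4))
E
python3 - <<'E'
from h import *
from bench import ctrl
g("closed")
im=ctrl.get_image("wrist");s=ctrl.get_image("scene")
cv2.imwrite("pics/w10.png",im);crop(s,100,120,120,90,6.5,"pics/s10.png")
E
```

```text
closed 24.75 [ 0.481  -0.3004  0.1871] [ 0.39 -0.22  2.23] 0.0188
```

View pics/w10.png

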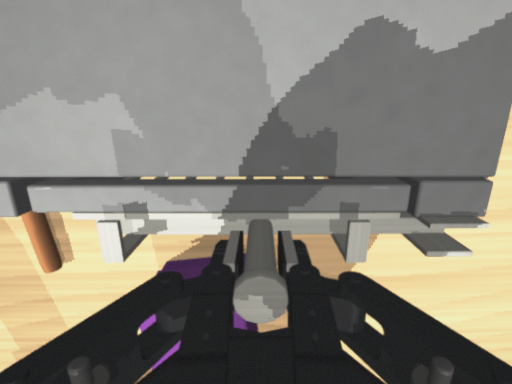

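View pics/s10.png

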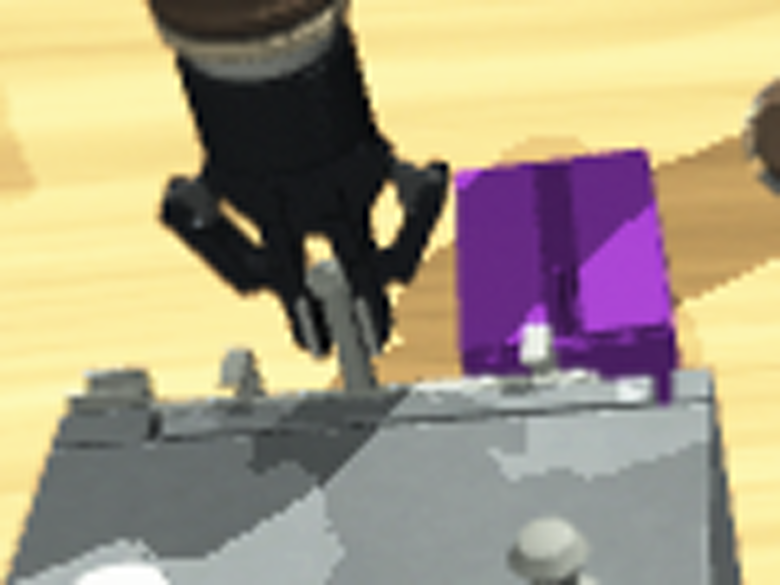

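Run:
```python
from h import *
from bench import ctrl
ctrl.pause(.1);g("a")
x,y,z=.481,-.3003,.187
print(ctrl.move_straight([x,y,z+.007],v=.04,guard=15));g("lift7")
print(ctrl.move_straight([x,y,z+.0145],v=.04,guard=15));g("lift14")
im=ctrl.get_image("wrist");s=ctrl.get_image("scene")
cv2.imwrite("pics/w11.png",im);crop(s,100,120,120,90,6.5,"pics/s11.png")
```

```text
a 24.95 [ 0.481  -0.3004  0.1871] [-0.65 -1.    1.39] 0.0188
False
lift7 25.27 [ 0.481  -0.3002  0.1941] [ 0.17  0.98 -2.08] 0.0189
False
lift14 25.62 [ 0.481  -0.3003  0.2017] [ 0.12 -0.23 -2.13] 0.0189
```

View pics/w11.png

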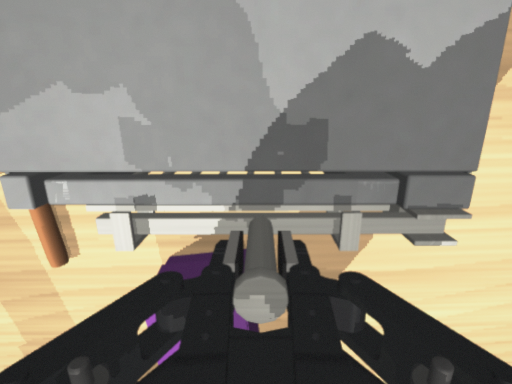

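View pics/s11.png

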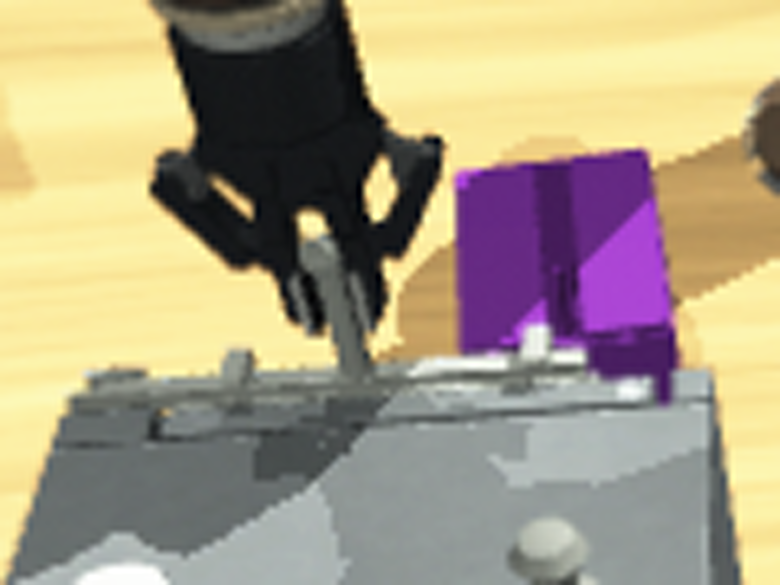

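The bolt is in the grip and lifted: the pin stays fixed between the pads and the bar shows above the roof line. Next I draw it back.

Run:
```python
from h import *
from bench import ctrl
x,y,z=.481,-.3003,.2015
e=np.array([.026,1,0]);P=np.array([x,y,z])
for d in(.02,.040):
    print(ctrl.move_straight(P+e*d,v=.05,guard=12));g(f"draw{d}")
im=ctrl.get_image("wrist");s=ctrl.get_image("scene")
cv2.imwrite("pics/w12.png",im);crop(s,100,120,120,90,6.5,"pics/s12.png")
ctrl.pause(.25);g("")
```

```text
False
draw0.02 26.27 [ 0.4815 -0.2793  0.2013] [ 0.28  1.11 -2.62] 0.0185
False
draw0.04 26.82 [ 0.482  -0.2595  0.2013] [-1.25  0.39 -2.55] 0.0189
 27.17 [ 0.482  -0.2604  0.2015] [-0.66  1.08 -2.31] 0.0189
```

View pics/w12.png

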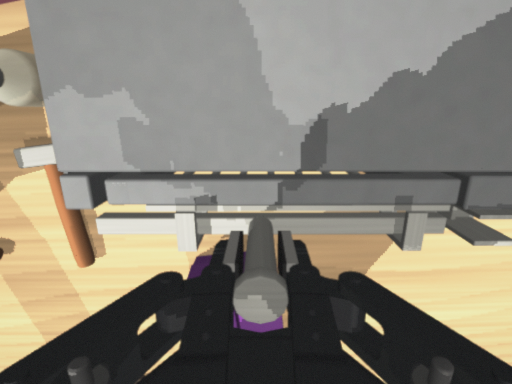

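View pics/s12.png

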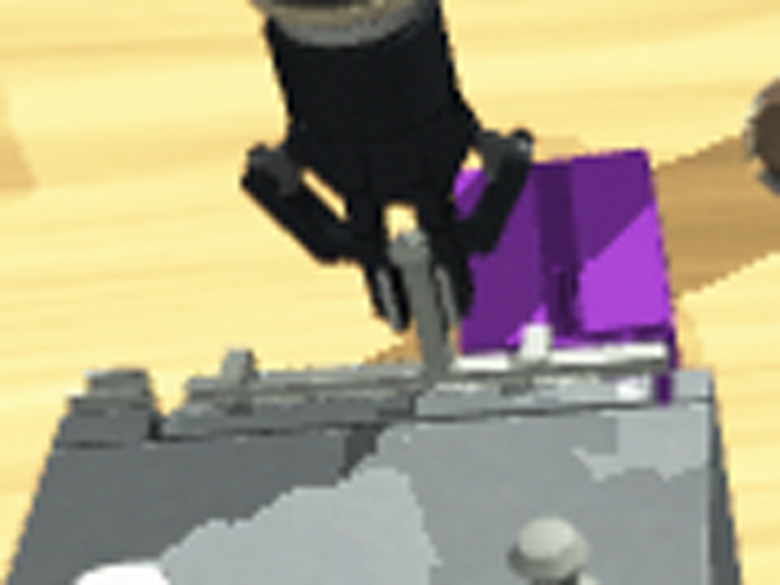

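Run:
```python
from h import *
from bench import ctrl
H=np.array([.5069,-.1509,0]);P0=np.array([.482,-.2603,.2015]);r=P0-H
pts=[]
for t in np.linspace(0,.35,8)[1:]:
    Rz=R.from_euler('z',-t);pts.append((H+Rz.apply(r),quat(Rz.apply([-.026,-1,0])[:2])))
print([ctrl.solve_ik(*p) is not None for p in pts])
for p,q in pts:
    if ctrl.move_straight(p,q,v=.04,guard=20): g("guard");break
    g("")
im=ctrl.get_image("wrist");s=ctrl.get_image("scene");t=ctrl.get_image("top")
cv2.imwrite("pics/w13.png",im);crop(s,80,100,140,110,5.5,"pics/s13.png");crop(t,280,110,140,115,5.5,"pics/t13.png")
print(ctrl.observe()["joint_positions"].round(2))
```

```text
[True, True, True, True, True, True, True]
 27.46 [ 0.4771 -0.2594  0.2018] [ 1.75 -0.47 -2.35] 0.0191
 27.75 [ 0.4716 -0.2575  0.2016] [ 1.74 -1.53 -1.97] 0.0191
 28.04 [ 0.4662 -0.2555  0.2016] [ 2.66 -1.12 -2.8 ] 0.0187
 28.33 [ 0.461  -0.2533  0.2016] [ 3.63 -1.59 -3.11] 0.0185
 28.62 [ 0.456  -0.2509  0.2016] [ 3.02 -1.56 -2.78] 0.0193
 28.92 [ 0.451  -0.2482  0.2016] [ 2.93 -1.95 -2.66] 0.0184
 29.21 [ 0.4462 -0.2454  0.2016] [ 4.4  -1.8  -2.93] 0.0189
[-0.59  0.49  1.37  1.91 -0.52  1.18 -0.97]
```

View pics/w13.png

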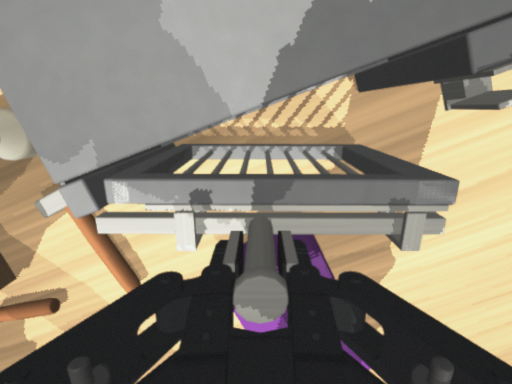

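View pics/s13.png

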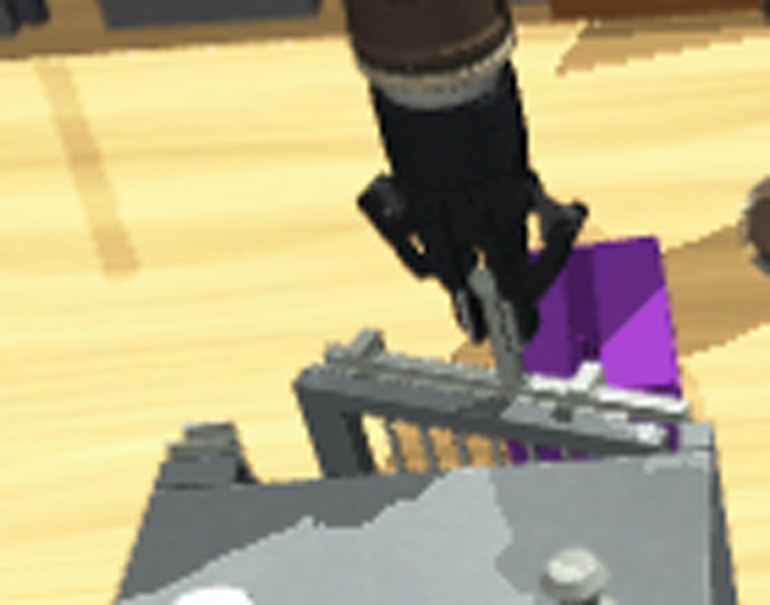

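View pics/t13.png

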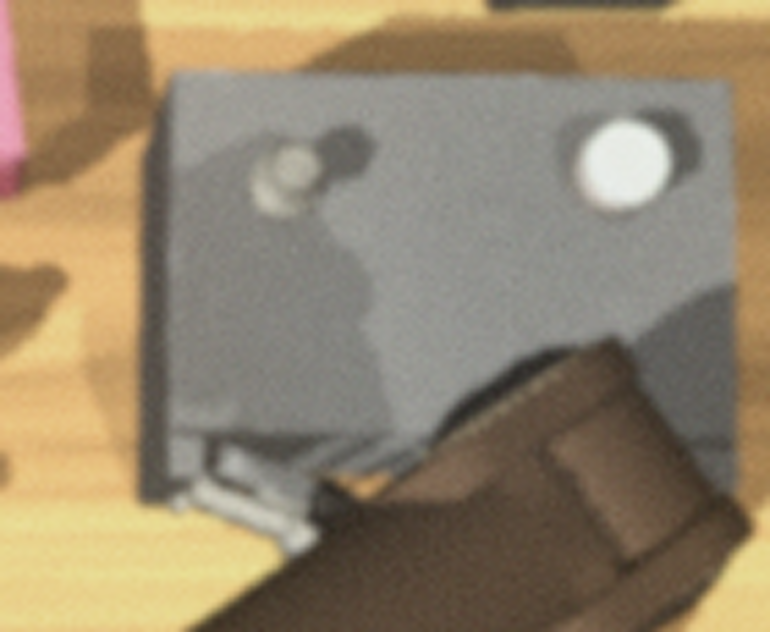

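Run:
```python
from h import *
from bench import ctrl
ctrl.pause(.5);g("a");p=ctrl.observe()["qd"];print(np.abs(p).max())
s=ctrl.get_image("scene");cv2.imwrite("pics/s14.png",cv2.resize(s,(800,600)))
g("b")
```

```text
a 29.86 [ 0.4461 -0.2452  0.2016] [ 3.7  -2.84 -2.17] 0.019
0.001776568204649916
b 29.91 [ 0.4461 -0.2452  0.2015] [ 3.68 -2.74 -1.98] 0.0193
```

View pics/s14.png

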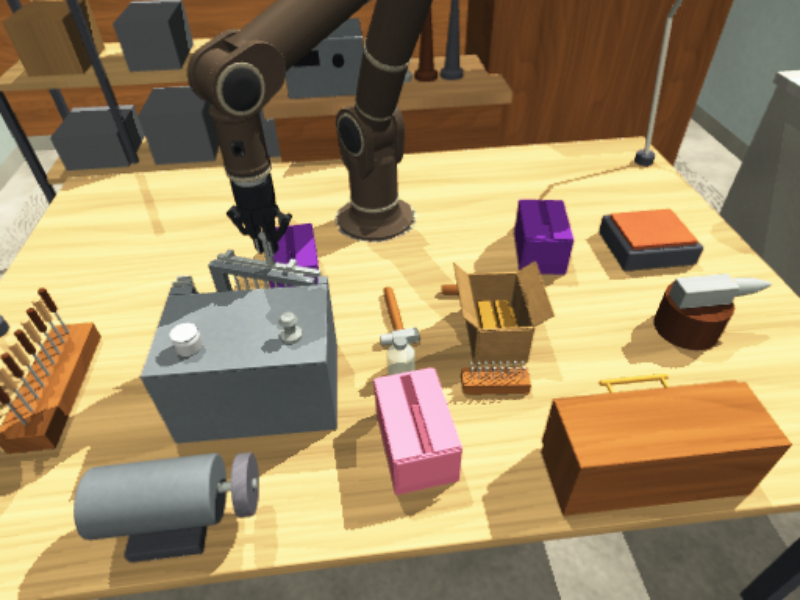

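The scene picture shows both flaps folded out at (465,285) and (538,295), with the bars open. The gate is ajar at (265,268) with its pin in the grip. All the bystanders are where they started.

```bash
python3 -c "
from bench import ctrl
ctrl.close_job()"
```

```text
the job is handed in; nothing more can be done
```

I handed the job in at about 30 s of the 51 s allowed. Both flaps are folded out, the bolt is drawn, and the gate is held ajar with the pin still gripped; no verdict was reported.

- **Flaps:** both were pushed out to about 2.3 rad, measured from the scene camera. The last picture still shows both open, with the bars exposed.
- **Bolt:** I gripped the pin, lifted it about 14 mm and drew it back about 40 mm. The tool forces stayed at a few newtons throughout, so the bolt was not forced. The guide positions in the wrist picture matched before and after the swing, so the draw held.
- **Gate:** it was swung about 0.35 rad (20 degrees). The picture agrees, showing the gate parallel to the jaws and at roughly 21 degrees to the roof edge. The arm was still before hand-in, with the tool moving under 1 mm.
- **Bystanders:** none had visibly moved in the last picture.

**Checks that disagreed:**
- **Fingertip height:** the fingers really end about 38 mm higher than the reported tool point. My first pass over the flaps therefore went above them without touching. I found this from the pictures, confirmed it with a light touch of about 8 N on the roof, and corrected all later heights.
- **Grip width:** it read 19 mm on the 16 mm pin. The pin nevertheless stayed put between the pads during the lift, draw and swing.

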